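# Close up a row of valve slices on the assembly rail and bolt it in

### The job

Push the row of four valve slices along the rail from its rear end, as one train that stays together, until the front slice is fully home against the end stop. Then push the keeper's plate fully in, so that its bolt closes the channel behind the row. Only push with the fingers: do not lift any slice, and leave the spare slice, wrench, jar and can where they are.

Things in the scene. Friction and masses are not known exactly. Their poses are not given: they have to be found in the camera images.
- rail: the assembly rail, fixed to the bench: grey plate 400 x 90 x 8 mm with a steel wall 6 mm thick, 10 mm high along each side: a straight channel 63 mm wide inside, its floor 8 mm, wall tops 18 mm above the bench. Origin: centre of the plate's underside. x runs along the channel to the end stop, y across it, away from the keeper's side, z up. Rear end (x = -200 mm) open. Oiled: the row slides with 1 to 4 N.
- stop_face (a point): centre of the end stop's face on which the front slice comes to rest, at rail x = 170 mm, 30 mm above the bench; the stop is a dark steel block 75 mm wide, top 52 mm above the bench. Axes as the rail's.
- row_rear_home (a point): point on the channel's floor, mid-width, at rail x = 26 mm, where the rear face of the row lies when it is home. Slice origins are then at rail x = 152, 116, 80 and 44 mm. Axes as the rail's.
- keeper (a joint): how far the keeper is in, m: 0 drawn out, 0.050 fully in, at a hard stop; starts at 0 to 0.006, clear of the channel. A steel bolt at rail x = 8 to 22 mm, 20 to 31 mm above the bench, that slides over the wall in the rail's +y through a dark bracket 36 mm high. In, it shuts the channel 4 mm behind the home row. Takes about 3 N, no spring, stays where left.
- keeper_face (a point): centre of the outer face of the keeper's upright push plate: 36 mm wide along the rail, 10 mm thick, from 12 to 52 mm above the bench; moves with the keeper. The face looks along the rail's -y; push it along +y. At joint value 0 it lies at rail x = 15, y = -120 mm; this point is 32 mm above the bench.
- slice1: valve slice no. 1 of the row (the front one, nearest the end stop): a plain aluminium block 36 mm long along the rail, 60 mm wide across it, 50 mm high, 0.14 to 0.26 kg, two dark round ports in its top. Origin: centre of its underside; its x axis points along the rail to the end stop, z up.
- slice2: valve slice no. 2 of the row (second): a plain aluminium block 36 mm long along the rail, 60 mm wide across it, 50 mm high, 0.14 to 0.26 kg, two dark round ports in its top. Origin: centre of its underside; its x axis points along the rail to the end stop, z up.
- slice3: valve slice no. 3 of the row (third): a plain aluminium block 36 mm long along the rail, 60 mm wide across it, 50 mm high, 0.14 to 0.26 kg, two dark round ports in its top. Origin: centre of its underside; its x axis points along the rail to the end stop, z up.
- slice4: valve slice no. 4 of the row (the rearmost, whose rear face, 18 mm behind its origin, is free to push): a plain aluminium block 36 mm long along the rail, 60 mm wide across it, 50 mm high, 0.14 to 0.26 kg, two dark round ports in its top. Origin: centre of its underside; its x axis points along the rail to the end stop, z up.
- spare: a spare valve slice like those of the row, standing on the bench beside the rail; not part of the job, leave it. Origin: centre of its underside.
- wrench: steel open-ended wrench 170 mm long lying on the bench beside the rail; leave it. Origin at the middle of its underside.
- jar: amber glass jar, 56 mm across, 75 mm high, with a dark lid, standing on the bench on the keeper's side of the rail near the end stop; leave it. Origin: centre of its underside.
- can: steel can with a paper label, 64 mm across, 120 mm high, standing on the bench beyond the end stop; leave it. Origin: centre of its underside.
Not all that is in view belongs to the job. Leave any purple or red look-alike of the slice2 alone.

How it is judged (in metres and radians):
On the way, in this order (a step that is already met when the one before it is completed fails the run):
1. the row of four is home against the end stop (x of slice1 in the frame of rail between 0.149 and 0.155 m and y of slice1 in the frame of rail between -0.005 and 0.005 m and z of each of slice1, slice2, slice3, slice4 in the frame of rail below 0.011 m and angle between each of slice1, slice2, slice3, slice4's own z axis and vertical below 0.06 rad and x of slice2 in the frame of rail between 0.113 and 0.119 m and y of slice2 in the frame of rail between -0.005 and 0.005 m and x of slice3 in the frame of rail between 0.077 and 0.083 m and y of slice3 in the frame of rail between -0.005 and 0.005 m and x of slice4 in the frame of rail between 0.041 and 0.047 m and y of slice4 in the frame of rail between -0.005 and 0.005 m), for 0.2 s.
2. the keeper is pushed in behind the row (value of joint keeper above 0.046 m), for 0.2 s.
At the end, for the whole second after the job is handed in: All four slices stand at rest, upright in the channel, each within 3 mm of its home place packed against the end stop, and the keeper is in to within 4 mm of its full 50 mm (all of step 1 and linear speed of each of slice1, slice2, slice3, slice4 below 0.01 m/s and value of joint keeper above 0.046 m); the robot touches nothing.
It fails at once if a slice of the row, or the spare, is lifted more than 10 mm (z of any of slice1, slice2, slice3, slice4 in the frame of rail above 0.018 m or z of spare in the frame of rail above 0.01 m).
It fails at once if the row comes apart: a gap of more than 10 mm between neighbours (distance between slice1 and slice2 above 0.046 m or distance between slice2 and slice3 above 0.046 m or distance between slice3 and slice4 above 0.046 m).
It fails at once if the spare slice, wrench, jar or can is moved more than 20 mm (distance of any of spare, wrench, jar, can from where it was at the start of the episode above 0.02 m).
It also fails if it takes over 45 s, if anything falls off the work surface, if the arm or the gripper's body presses on something with over 40 N, if the wrist force passes 120 N, or if a joint passes its speed limit or range.

### The arm

A 6-joint arm with a two-finger parallel gripper is mounted at the origin on the work surface. World frame = base frame: x ahead of the robot, y to its left, z up, the work surface at z = 0. Lengths are in mm, angles in rad, forces in N, time in s.
With the tool pointing down it reaches from about 350 to 775 mm from the base axis. Payload 7.3 kg.
Tool frame: the origin (TCP) lies at the very end of the fingers, on their centre line; the grasp point (between the pads) lies grip_point_offset behind it (grip_point_offset is the distance from the TCP to the grasp point, in mm); x points along the fingers, z is the direction in which the jaws open and shut, and the axes are right-handed (so a half turn about x gives the same grasp; the last joint's range is limited). The gripper opens to 92 mm and grips with 3 to 60 N. Pads are 19 mm wide; open, the fingers measure 130 mm over their backs; the gripper's body (75 mm by 190 mm) begins 47 mm behind the grasp point.
Start: joints at [1.101, 0.342, 1.524, -0, 1.275, -0.146], TCP at [167.026, 497.742, 226.741] pointing down, gripper open.
Joint ranges: [-2.53, 2.53], [-0.77, 2.02], [0.04, 2.7], [-1, 4.14], [0.28, 2.66], [-3.11, 3.11]. Speed limits (rad/s): [2.57, 2.57, 3.14, 3.14, 3.14, 3.14].

### API

Orientations are given as [roll, pitch, yaw] about the fixed x, y, z axes, in that order (R = Rz(yaw) Ry(pitch) Rx(roll)).
In Python, from plant import * gives the robot as it stands.
- The arm moves only by the tool send_rows, never from a script. Its argument "series" is text: rows parted by semicolons, each of 5 numbers parted by spaces: the gripper's target within -1 to 1 (fully open at 1, half-way at 0, shut at -1), then the shift along the tool's x, y, z in units of 30 mm (1.0 is 30 mm), then the turn about the tool's x in units of 5 degrees (1.0 is 5 degrees). A call has 1 to 8 rows; each row is the pose to reach, as a shift and turn from the pose commanded when the call began, along the tool's axes at that moment; what a row does not reach only later rows make up. A row lasts 1/8 s, in which the tool goes at most 62.5 mm and 10.7 degrees, less where a joint would pass 70% of its speed; a pose out of reach is approached as far as the arm can. A call with a gripper value outside its range is refused whole. The fingers move at their own pace and stop on an object; the grip force is fixed at half the most. Time passes only in rows, so rows that repeat a pose let the fingers close. It gives the time, the measured TCP pose, the force and the opening at its end, in the units of the state.
- get_obs(): the state, without advancing time (a new reading comes with each control period).
- capture(name): name is "scene" or "top" or "wrist"; returns a dict with "pixels" (400x640x3 uint8, red, green, blue), "mtx" (3x3 intrinsics, pixels), "R" (3x3) and "t" (3): a world point X has camera coordinates R X + t. Camera axes: x right, y down, z forward; pixel columns grow to the right and rows downward; lengths in mm; the calibration is good to about 2 mm. A picture is of the moment at which its call begins. There is no depth.
- close_job(): hands the job in, once; it reports no verdict.
Trained networks look in a picture, given as the dict that the camera call returned (one of the last four; its "shot" number tells which), for a name from the list of things; names that differ only in an ending like _2 or _b are one class to them, and where a whole thing is asked for, a point or a joint stands for the part that bears it (a point fixed in the world has none). Each returns a list of dicts, best first, with "score" (0 to 1); they miss things now and then, are a little off and sometimes report something else, mostly with a low value. They report only what shows in the picture. A call takes as long as a camera call. They do not tell look-alikes from the thing itself.
- cut_out(picture, thing): "pixels" (400x640 bool, what is visible of it).
- place_of(picture, thing): "point" ([x, y, z] in mm, in world coordinates, good to about 4 mm: a listed point, or the origin of a listed thing).
The state is a dict: "time": time; "joint_positions": joint angles; "dq": joint speeds; "tau": joint torques, N m; "tool_pos": TCP position; "tcp_rot": TCP orientation; "contact_force": force on the tool from outside, world axes, zero at the start; "moment": the same for the moment, N m; "grip_width": finger opening in mm.
Only numpy, scipy, OpenCV 4.12 (cv2) and the standard library are available. Lean on these libraries where they do the work, as an engineer would, in place of code of your own. Each camera call takes 0.05 s, during which the arm holds its last target.

## Working session

There is one attempt and no reset: what is moved stays moved. The work goes in short steps, Python scripts to look and compute and a tool call to move; the robot and the scene stay as the last step left them, time stands still between calls to the robot, and variables do not carry over. Pictures are saved under pics/ and viewed, and the job is handed in when it is done.

Besides the shell and the picture viewer there is one more tool, called by a JSON object that holds its "op" and its "data". send_rows: Moves the arm, as the interface text tells. Its arguments: {"type":"object","properties":{"series":{"type":"string"}},"required":["series"]}

```bash
mkdir -p pics; python3 - <<'E'
from plant import *
import cv2,pickle
o=get_obs(); print({k:o[k] for k in ['time','tool_pos','tcp_rot','contact_force','grip_width']})
for n in ['scene','top']:
    p=capture(n); cv2.imwrite(f'pics/{n}0.png',p['pixels'][:,:,::-1]); pickle.dump(p,open(n+'0.pkl','wb'))
    for t in ['rail','stop_face','row_rear_home','keeper_face','slice1','slice2','slice3','slice4','spare','wrench','jar','can']:
        try: print(n,t,[(([round(float(v)) for v in r['point']]),round(float(r['score']),2)) for r in place_of(p,t)][:5])
        except Exception as e: print(t,e)
print(get_obs()['time'])
E
```

```text
{'time': 0.0, 'tool_pos': array([166.82758589, 497.36822046, 226.05064614]), 'tcp_rot': array([ 2.99547686,  1.56927678, -2.04068715]), 'contact_force': array([-0.05046823,  0.10231412,  0.40488398]), 'grip_width': 91.86527025357645}
scene rail [([560, 58, 2], 0.91)]
scene stop_face [([619, 215, 31], 0.75)]
scene row_rear_home [([566, 80, 7], 0.85)]
scene keeper_face [([678, 26, 32], 0.79)]
scene slice1 [([533, -27, 9], 0.88), ([553, 41, 9], 0.8), ([386, -70, -1], 0.67), ([518, -58, 4], 0.59), ([365, 139, 0], 0.59)]
scene slice2 [([533, -27, 9], 0.88), ([553, 41, 9], 0.8), ([386, -70, -1], 0.67), ([518, -58, 4], 0.59), ([365, 139, 0], 0.59)]
scene slice3 [([533, -27, 9], 0.88), ([553, 41, 9], 0.8), ([386, -70, -1], 0.67), ([518, -58, 4], 0.59), ([365, 139, 0], 0.59)]
scene slice4 [([533, -27, 9], 0.88), ([553, 41, 9], 0.8), ([386, -70, -1], 0.67), ([518, -58, 4], 0.59), ([365, 139, 0], 0.59)]
scene spare [([426, 39, 0], 0.79), ([617, 217, 32], 0.68)]
scene wrench [([492, 201, 1], 0.75)]
scene jar [([735, 145, 1], 0.67)]
scene can [([595, 337, 3], 0.92)]
top rail [([560, 50, 0], 0.98), ([431, 38, 0], 0.5)]
top stop_face [([615, 216, 29], 0.9), ([732, 144, 1], 0.65)]
top row_rear_home [([573, 77, 5], 0.68), ([431, 41, 1], 0.64)]
top keeper_face [([675, 29, 32], 0.83)]
top slice1 [([553, 36, 9], 0.94), ([542, 6, 8], 0.91), ([386, -71, -1], 0.9), ([533, -26, 6], 0.8), ([362, 137, 0], 0.74)]
top slice2 [([553, 36, 9], 0.94), ([542, 6, 8], 0.91), ([386, -71, -1], 0.9), ([533, -26, 6], 0.8), ([362, 137, 0], 0.74)]
top slice3 [([553, 36, 9], 0.94), ([542, 6, 8], 0.91), ([386, -71, -1], 0.9), ([533, -26, 6], 0.8), ([362, 137, 0], 0.74)]
top slice4 [([553, 36, 9], 0.94), ([542, 6, 8], 0.91), ([386, -71, -1], 0.9), ([533, -26, 6], 0.8), ([362, 137, 0], 0.74)]
top spare [([429, 38, 0], 0.73)]
top wrench [([425, 40, 1], 0.59), ([492, 204, 5], 0.57)]
top jar [([735, 143, -4], 0.76)]
top can [([592, 329, 3], 0.88)]
1.3
```

View pics/scene0.png

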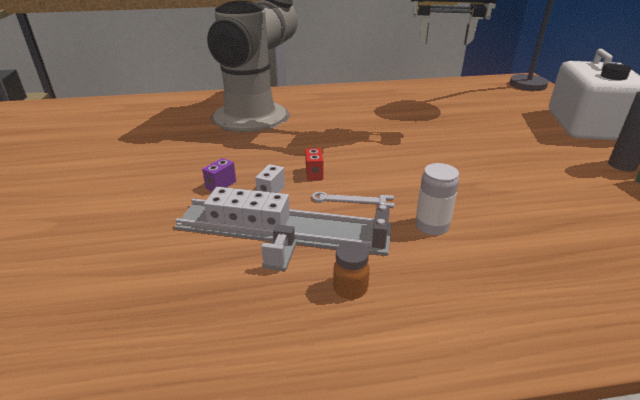

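View pics/top0.png

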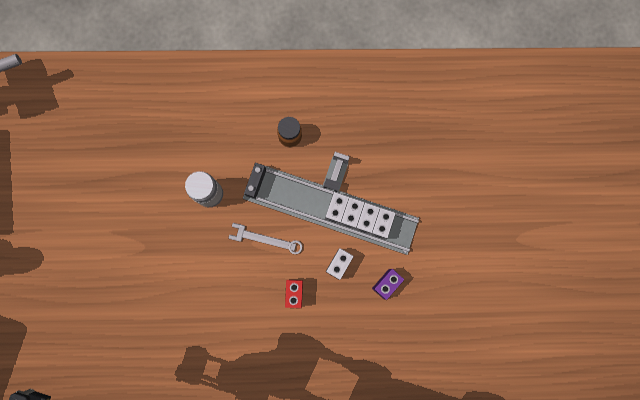

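Four white blocks in the rail (top picture, about (335–385, 207–222)) are the row. The white one at (340,264) is the spare, and the purple (388,284) and red (293,294) blocks are look-alikes. Next I refine the rail pose with a model overlay.

```bash
cat > h.py <<'E'
import numpy as np,cv2
def proj(p,X):
    X=np.atleast_2d(X).astype(float); c=X@np.array(p['R']).T+np.array(p['t']).ravel(); q=c@np.array(p['mtx']).T
    return q[:,:2]/q[:,2:]
def ray(p,uv,z):
    R=np.array(p['R']);t=np.array(p['t']).ravel();C=-R.T@t
    d=R.T@np.linalg.inv(p['mtx'])@np.array([uv[0],uv[1],1.]); return C+d*(z-C[2])/d[2]
def W(pose,x,y,z):
    a=pose[2];return [pose[0]+x*np.cos(a)-y*np.sin(a),pose[1]+x*np.sin(a)+y*np.cos(a),z]
def loc(pose,X):
    a=pose[2];dx,dy=X[0]-pose[0],X[1]-pose[1];return [dx*np.cos(a)+dy*np.sin(a),-dx*np.sin(a)+dy*np.cos(a),X[2]]
def crop(p,box,s,polys,fn):
    x0,y0,x1,y1=box; im=cv2.resize(p['pixels'][y0:y1,x0:x1,::-1].copy(),None,fx=s,fy=s,interpolation=cv2.INTER_CUBIC)
    for P,c in polys:
        q=((proj(p,P)-[x0,y0]+.5)*s).round().astype(int); cv2.polylines(im,[q],True,c,1)
    cv2.imwrite(fn,im)
E
python3 - <<'E'
import pickle;from h import *
p=pickle.load(open('top0.pkl','rb'));q=pickle.load(open('scene0.pkl','rb'))
pose=(560,54.5,np.arctan2(161,57)); print(pose[2])
r=lambda x0,x1,y0,y1,z:[W(pose,x0,y0,z),W(pose,x1,y0,z),W(pose,x1,y1,z),W(pose,x0,y1,z)]
P=[(r(-200,200,-45,45,8),(0,255,0)),(r(-200,170,-31.5,31.5,18),(0,0,255)),(r(-3,33,-120,-110,52),(255,0,0)),(r(170,170,-37.5,37.5,52),(0,255,255))]
crop(p,(235,140,435,265),4,P,'pics/c1.png'); crop(q,(165,165,400,280),3.4,P,'pics/c2.png')
E
```

```text
1.2305293703302453
```

View pics/c1.png

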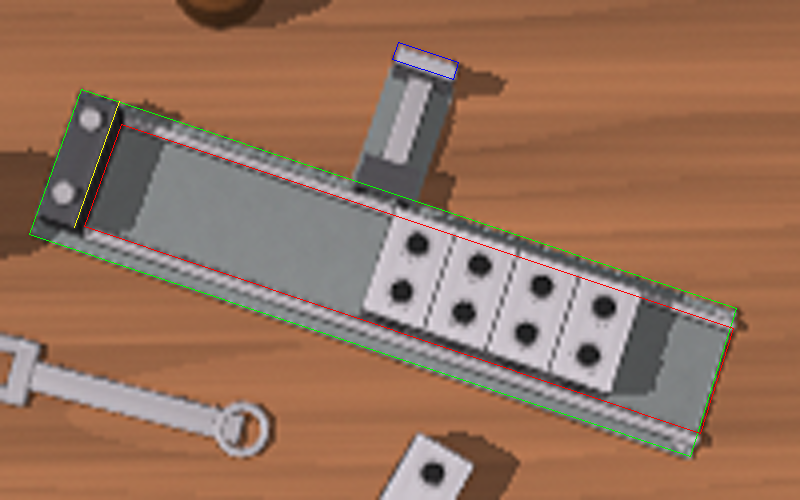

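View pics/c2.png

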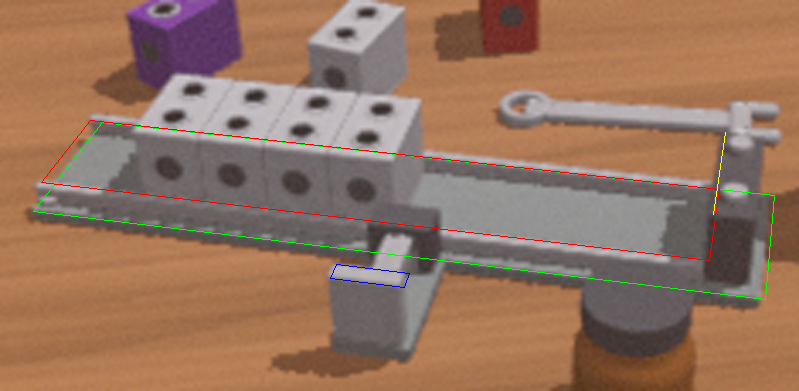

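```bash
python3 - <<'E'
import pickle;from h import *
from plant import *
p=pickle.load(open('top0.pkl','rb'))
pose=(560,54.5,1.2305)
for c in [(641,297),(612,393),(393,205),(362,312)]:
    print(np.round(loc(pose,ray(p,(235+c[0]/4-.5,140+c[1]/4-.5),58)),1))
for n,x,y in [('rear',-200,0),('home',26,0),('kf',15,-120)]: print(n,np.round(W(pose,x,y,0)))
o=get_obs();print(o['tool_pos'],o['tcp_rot'])
from scipy.spatial.transform import Rotation as R
print(R.from_euler('xyz',o['tcp_rot']).as_matrix().round(4), [np.cos(pose[2]),np.sin(pose[2])])
E
```

```text
[-140.   -25.1   58. ]
[-140.8   30.7   58. ]
[  6.1 -29.9  58. ]
[ 3.5 32.3 58. ]
rear [ 493. -134.    0.]
home [569.  79.   0.]
kf [678.  29.   0.]
[167.02383941 497.74116742 226.74270739] [-0.00309221  1.57070423  1.24389655]
[[ 0.000e+00 -9.480e-01  3.182e-01]
 [ 1.000e-04  3.182e-01  9.480e-01]
 [-1.000e+00 -0.000e+00  1.000e-04]] [np.float64(0.333766440963457), np.float64(0.9426558029771986)]
```

{"op": "send_rows", "data": {"series": "-1 0 -2 -1 0.19; -1 0.3 -4 -2.5 0.19; -1 0.5 -6 -4 0.19; -1 0.7 -8 -5.5 0.19; -1 0.9 -9 -7 0.19; -1 1 -10 -8 0.19; -1 1 -10 -8 0.19; -1 1 -10 -8 0.19"}}

```text
time: 2.3
tool_pos: [375.3, 174.4, 196.8]
tcp_rot: [0.409, 1.57, 1.637]
contact_force: [-0.3, 0.7, -0.8]
grip_width: 16.2
```

```bash
cat > st.py <<'E'
from h import *
from plant import *
o=get_obs();pose=(560,54.5,1.2305)
print('t',round(o['time'],2),'rail',np.round(loc(pose,o['tool_pos']),1),'rot',np.round(o['tcp_rot'],4),'F',np.round(o['contact_force'],1),'w',round(o['grip_width'],1))
E
python3 st.py
```

```text
t 2.3 rail [ 51.4 214.1 196.8] rot [0.4094 1.5703 1.6375] F [-0.3  0.7 -0.8] w 16.2
```

{"op": "send_rows", "data": {"series": "-1 0.5 -1.5 -1.5 0; -1 1 -3 -3.2 0; -1 1.5 -4.5 -4.8 0; -1 2 -6 -6.4 0; -1 2.5 -7 -7.8 0; -1 2.8 -7.13 -7.8 0; -1 2.8 -7.13 -7.8 0; -1 2.8 -7.13 -7.8 0"}}

```text
time: 3.3
tool_pos: [498.4, -115.0, 113.1]
tcp_rot: [0.596, 1.57, 1.829]
contact_force: [-0.1, -0.1, 0.6]
grip_width: 0.4
```

```bash
python3 st.py; python3 - <<'E'
from h import *
from plant import *
for n in ['top','scene']:
    p=capture(n); cv2.imwrite(f'pics/{n}1.png',p['pixels'][:,:,::-1])
E
```

```text
t 3.3 rail [-180.4    1.4  113.1] rot [0.5959 1.5702 1.8286] F [-0.1 -0.1  0.6] w 0.4
```

View pics/scene1.png

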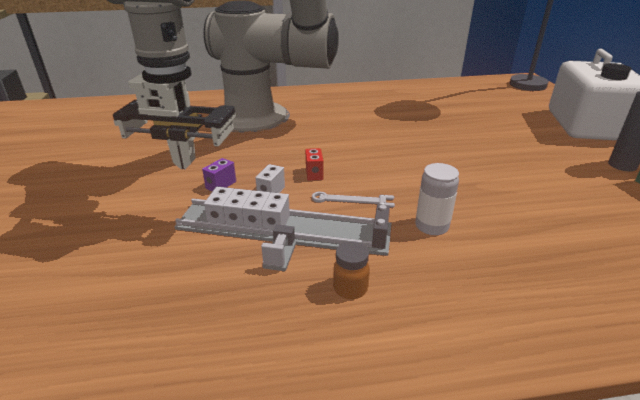

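{"op": "send_rows", "data": {"series": "-1 1 0 0 0; -1 2 0 0 0; -1 2.7 0 0 0; -1 2.95 -0.05 0 0; -1 2.95 -0.05 0 0"}}

```text
time: 4.03
tool_pos: [500.3, -117.3, 24.6]
tcp_rot: [-1.39, 1.57, -0.158]
contact_force: [-0.3, -0.5, -0.0]
grip_width: 0.5
```

```bash
python3 st.py; python3 - <<'E'
from h import *
from plant import *
p=capture('scene'); cv2.imwrite('pics/scene2.png',cv2.resize(p['pixels'][60:280,100:420,::-1],None,fx=2.5,fy=2.5,interpolation=cv2.INTER_CUBIC))
E
```

```text
t 4.03 rail [-181.9   -1.1   24.6] rot [-1.3896  1.5703 -0.1583] F [-0.3 -0.5 -0. ] w 0.5
```

View pics/scene2.png

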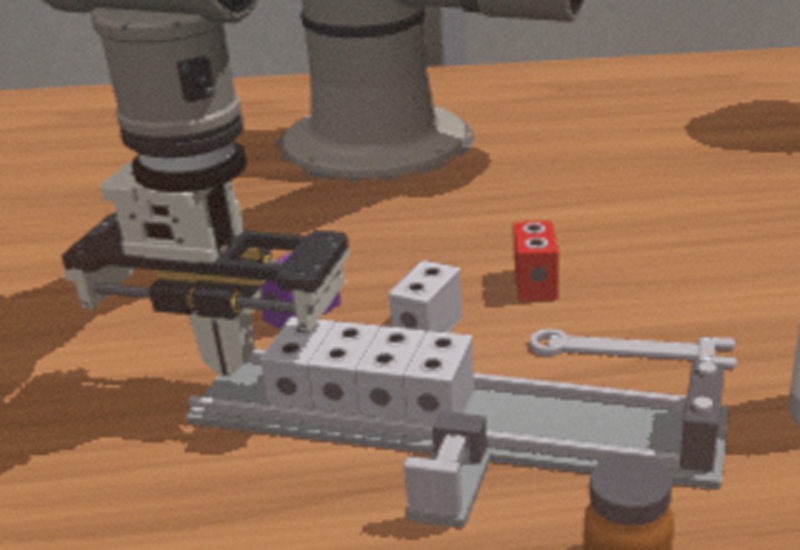

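```bash
python3 - <<'E'
import plant
print(plant.grip_point_offset if hasattr(plant,'grip_point_offset') else [n for n in dir(plant) if not n.startswith('_')])
E
```

```text
18.8
```

{"op": "send_rows", "data": {"series": "-1 0.1 0.03 0.2 0; -1 0.1 0.03 0.35 0; -1 0.1 0.03 0.5 0; -1 0.1 0.03 0.65 0; -1 0.1 0.03 0.8 0; -1 0.1 0.03 0.95 0; -1 0.1 0.03 1.1 0; -1 0.1 0.03 1.25 0"}}

```text
time: 5.08
tool_pos: [511.8, -81.9, 21.2]
tcp_rot: [-1.328, 1.571, -0.098]
contact_force: [0.2, -2.5, 0.6]
grip_width: 0.6
```

```bash
python3 st.py; python3 - <<'E'
from h import *
from plant import *
p=capture('scene'); cv2.imwrite('pics/scene3.png',cv2.resize(p['pixels'][60:280,100:420,::-1],None,fx=2.5,fy=2.5,interpolation=cv2.INTER_CUBIC))
E
```

```text
t 5.08 rail [-1.446e+02 -1.000e-01  2.120e+01] rot [-1.3281  1.5707 -0.0977] F [ 0.2 -2.5  0.6] w 0.6
```

View pics/scene3.png

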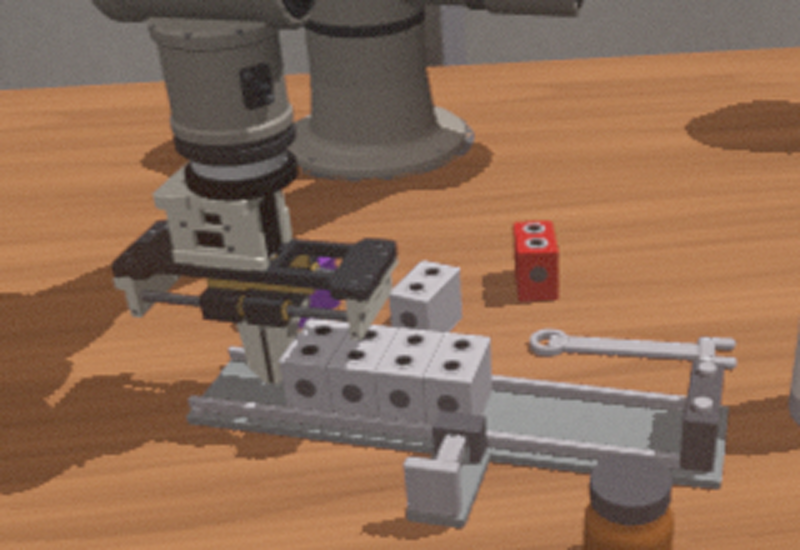

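{"op": "send_rows", "data": {"series": "-1 0 0 0.25 0; -1 0 0 0.55 0; -1 0 0 0.85 0; -1 0 0 1.15 0; -1 0 0 1.45 0; -1 0 0 1.75 0; -1 0 0 2.05 0; -1 0 0 2.3 0"}}

```text
time: 6.12
tool_pos: [534.9, -16.4, 21.2]
tcp_rot: [0.833, 1.571, 2.063]
contact_force: [-0.5, -1.7, -0.1]
grip_width: 0.3
```

```bash
python3 st.py
```

```text
t 6.12 rail [-75.2   0.   21.2] rot [0.8328 1.5707 2.0634] F [-0.5 -1.7 -0.1] w 0.3
```

{"op": "send_rows", "data": {"series": "-1 0 0 0.25 0; -1 0 0 0.55 0; -1 0 0 0.85 0; -1 0 0 1.15 0; -1 0 0 1.45 0; -1 0 0 1.75 0; -1 0 0 2 0; -1 0 0 2.2 0"}}

```text
time: 7.12
tool_pos: [556.9, 45.7, 21.2]
tcp_rot: [0.328, 1.571, 1.559]
contact_force: [0.4, -0.7, 1.2]
grip_width: 0.4
```

```bash
python3 st.py; python3 - <<'E'
from h import *
from plant import *
p=capture('scene'); cv2.imwrite('pics/scene4.png',cv2.resize(p['pixels'][100:280,160:420,::-1],None,fx=3,fy=3,interpolation=cv2.INTER_CUBIC))
E
```

```text
t 7.12 rail [-9.3  0.  21.2] rot [0.3279 1.5707 1.5585] F [ 0.4 -0.7  1.2] w 0.4
```

View pics/scene4.png

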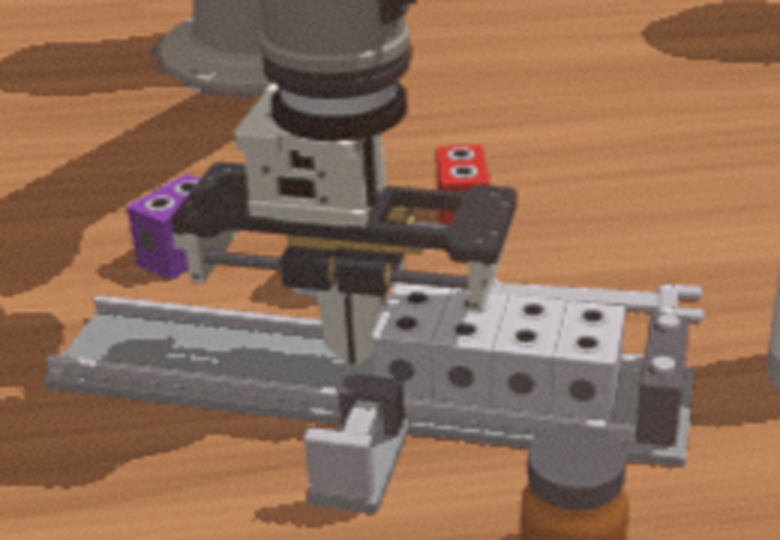

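The row is together; the front slice (about (620,360)) is roughly 15 mm short of the stop (about (645,380)). I continue slowly until the force rises.

{"op": "send_rows", "data": {"series": "-1 0 0 0.1 0; -1 0 0 0.2 0; -1 0 0 0.3 0; -1 0 0 0.38 0; -1 0 0 0.44 0; -1 0 0 0.5 0; -1 0 0 0.5 0"}}

```text
time: 8.05
tool_pos: [561.8, 59.6, 21.2]
tcp_rot: [-0.299, 1.57, 0.931]
contact_force: [-0.3, -0.5, 0.2]
grip_width: 0.3
```

```bash
python3 st.py; python3 - <<'E'
from h import *
from plant import *
p=capture('scene'); cv2.imwrite('pics/scene5.png',cv2.resize(p['pixels'][100:280,160:420,::-1],None,fx=3,fy=3,interpolation=cv2.INTER_CUBIC))
E
```

```text
t 8.05 rail [ 5.4 -0.  21.2] rot [-0.2995  1.5704  0.931 ] F [-0.3 -0.5  0.2] w 0.3
```

View pics/scene5.png

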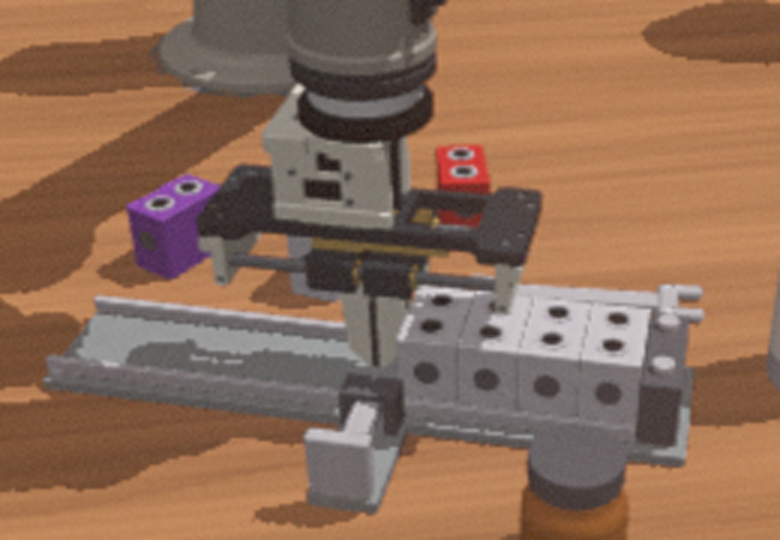

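{"op": "send_rows", "data": {"series": "-1 0 0 0.06 0; -1 0 0 0.12 0; -1 0 0 0.12 0"}}

```text
time: 8.48
tool_pos: [561.4, 60.1, 21.3]
tcp_rot: [2.677, 1.566, -2.375]
contact_force: [-6.3, -14.3, 5.4]
grip_width: 0.5
```

{"op": "send_rows", "data": {"series": "-1 0 0 0.04 0; -1 0 0 0.08 0; -1 0 0 0.08 0"}}

```text
time: 8.85
tool_pos: [561.4, 60.1, 21.3]
tcp_rot: [2.73, 1.562, -2.322]
contact_force: [-10.4, -25.7, 8.3]
grip_width: 0.7
```

```bash
python3 st.py
```

```text
t 8.85 rail [ 5.7  0.6 21.3] rot [ 2.7303  1.5623 -2.3221] F [-10.4 -25.7   8.3] w 0.7
```

{"op": "send_rows", "data": {"series": "-1 0 0 -0.3 0; -1 0 0 -0.8 0; -1 0 0 -1.3 0; -1 -0.5 0 -1.3 0; -1 -1.5 0 -1.3 0; -1 -2.7 0 -1.3 0; -1 -3.5 0 -1.3 0; -1 -3.5 0 -1.3 0"}}

```text
time: 9.85
tool_pos: [552.3, 28.5, 129.0]
tcp_rot: [-1.259, 1.565, -0.029]
contact_force: [-0.1, 0.1, 0.2]
grip_width: 0.2
```

```bash
python3 st.py; python3 - <<'E'
from h import *
from plant import *
p=capture('scene'); cv2.imwrite('pics/scene6.png',cv2.resize(p['pixels'][100:280,160:420,::-1],None,fx=3,fy=3,interpolation=cv2.INTER_CUBIC))
E
```

```text
t 9.85 rail [-27.1  -1.4 129. ] rot [-1.2594  1.5651 -0.0286] F [-0.1  0.1  0.2] w 0.2
```

View pics/scene6.png

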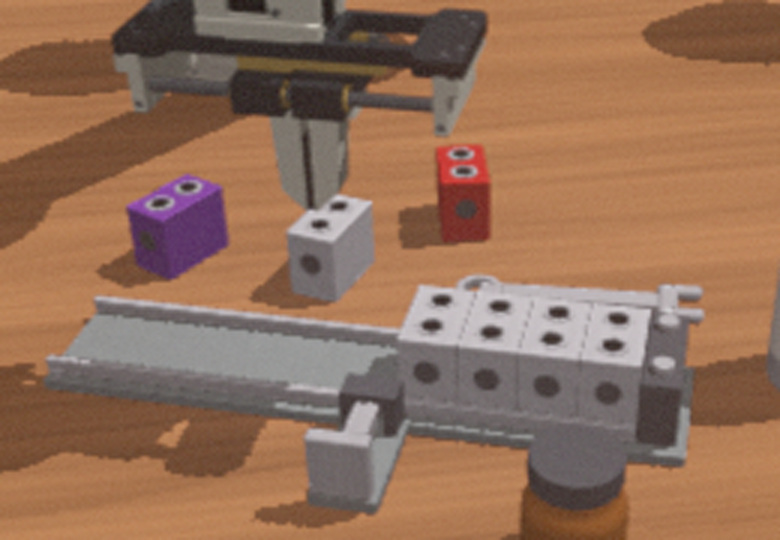

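{"op": "send_rows", "data": {"series": "-1 0 -1 0.4 0; -1 0 -2.3 0.8 0; -1 0 -3.6 1.23 0; -1 0 -4.6 1.23 0; -1 0 -5.12 1.23 0; -1 0 -5.12 1.23 0; -1 0 -5.12 1.23 0"}}

```text
time: 10.78
tool_pos: [706.8, 12.1, 125.2]
tcp_rot: [1.709, 1.569, 2.94]
contact_force: [-0.5, 0.4, 0.3]
grip_width: 0.5
```

```bash
python3 st.py; python3 - <<'E'
from h import *
from plant import *
p=capture('top'); cv2.imwrite('pics/top7.png',cv2.resize(p['pixels'][110:290,220:440,::-1],None,fx=3.5,fy=3.3,interpolation=cv2.INTER_CUBIC))
E
```

```text
t 10.78 rail [   9.1 -152.5  125.2] rot [1.7093 1.5685 2.9399] F [-0.5  0.4  0.3] w 0.5
```

View pics/top7.png

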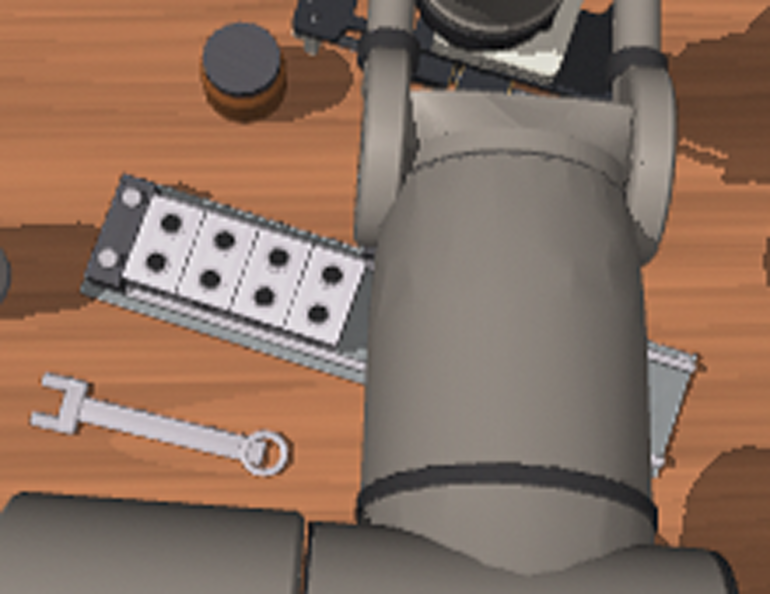

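{"op": "send_rows", "data": {"series": "-1 1 0 0.1 0; -1 2 0 0.1 0; -1 2.8 0 0.1 0; -1 3.2 0 0.1 0; -1 3.2 0 0.1 0"}}

```text
time: 11.45
tool_pos: [708.2, 14.8, 29.8]
tcp_rot: [1.757, 1.569, 2.987]
contact_force: [-0.0, 0.9, 0.2]
grip_width: 0.1
```

```bash
python3 st.py; python3 - <<'E'
from h import *
from plant import *
p=capture('scene'); cv2.imwrite('pics/scene8.png',cv2.resize(p['pixels'][120:300,160:420,::-1],None,fx=3,fy=3,interpolation=cv2.INTER_CUBIC))
E
```

```text
t 11.45 rail [  12.1 -153.    29.8] rot [1.7565 1.5695 2.9872] F [-0.   0.9  0.2] w 0.1
```

View pics/scene8.png

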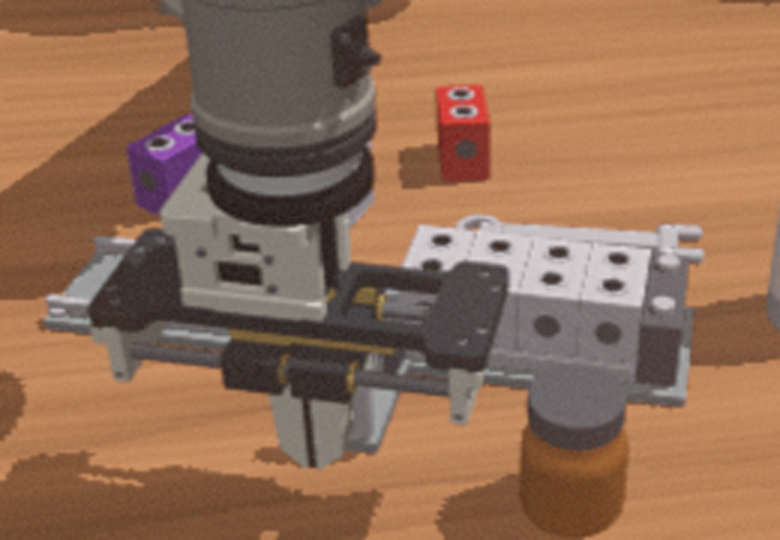

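{"op": "send_rows", "data": {"series": "-1 0 0.4 0 0; -1 0 0.6 0 0; -1 0 0.8 0 0; -1 0 1.05 0 0; -1 0 1.3 0 0; -1 0 1.55 0 0; -1 0 1.8 0 0; -1 0 2 0 0"}}

```text
time: 12.5
tool_pos: [651.8, 34.8, 30.2]
tcp_rot: [0.126, 1.571, 1.357]
contact_force: [3.0, -0.7, 2.0]
grip_width: 0.2
```

{"op": "send_rows", "data": {"series": "-1 0 0.15 0 0; -1 0 0.25 0 0; -1 0 0.33 0 0; -1 0 0.33 0 0"}}

```text
time: 13.0
tool_pos: [642.5, 38.0, 30.0]
tcp_rot: [1.698, 1.57, 2.929]
contact_force: [1.8, -0.5, 0.1]
grip_width: 0.5
```

```bash
python3 st.py; python3 - <<'E'
from h import *
from plant import *
p=capture('scene'); cv2.imwrite('pics/scene9.png',cv2.resize(p['pixels'][120:300,160:420,::-1],None,fx=3,fy=3,interpolation=cv2.INTER_CUBIC))
E
```

```text
t 13.0 rail [ 12.  -83.3  30. ] rot [1.6984 1.5699 2.9289] F [ 1.8 -0.5  0.1] w 0.5
```

View pics/scene9.png

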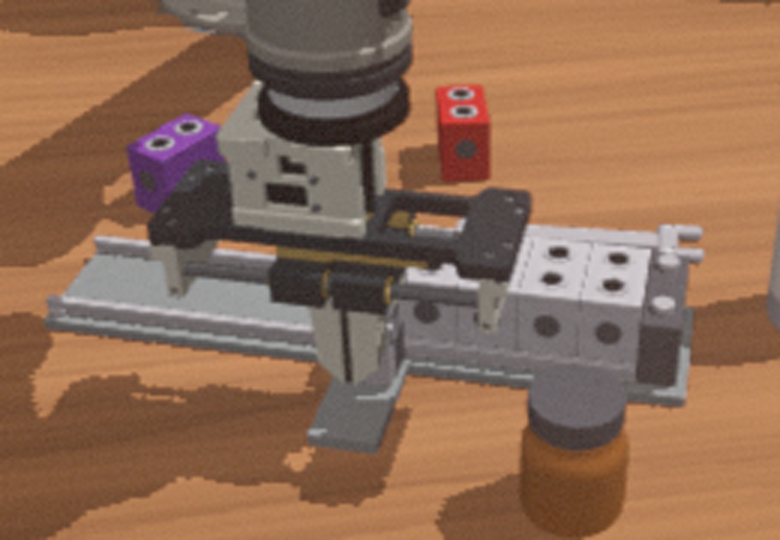

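Keeper is moving with the fingers, with no hard stop yet. I go on in small steps.

{"op": "send_rows", "data": {"series": "-1 0 0.07 0 0; -1 0 0.14 0 0; -1 0 0.14 0 0"}}

```text
time: 13.42
tool_pos: [640.2, 38.8, 30.1]
tcp_rot: [-1.427, 1.568, -0.196]
contact_force: [6.9, -2.1, -3.5]
grip_width: 0.7
```

{"op": "send_rows", "data": {"series": "-1 0 0.07 0 0; -1 0 0.12 0 0; -1 0 0.12 0 0"}}

```text
time: 13.8
tool_pos: [640.1, 38.8, 30.4]
tcp_rot: [-1.42, 1.56, -0.19]
contact_force: [16.8, -4.8, -11.0]
grip_width: 0.2
```

```bash
python3 st.py
```

```text
t 13.8 rail [ 11.9 -80.8  30.4] rot [-1.4201  1.5602 -0.1903] F [ 16.8  -4.8 -11. ] w 0.2
```

{"op": "send_rows", "data": {"series": "-1 0 -0.4 0 0; -1 0 -1 0 0; -1 0 -1.7 0 0; -1 0 -2.2 0 0; -1 -1.5 -2.2 0 0; -1 -3 -2.2 0 0; -1 -4 -2.2 0 0; -1 -4 -2.2 0 0"}}

```text
time: 14.8
tool_pos: [698.5, 18.5, 152.9]
tcp_rot: [-1.26, 1.567, -0.029]
contact_force: [0.1, 0.5, -0.1]
grip_width: 0.3
```

{"op": "send_rows", "data": {"series": "-1 -0.5 0 -1.5 0; -1 -1 0 -3 0; -1 -1 0 -4.5 0; -1 -1 0 -6 0; -1 -1 0 -7 0; -1 -1 0 -7 0; -1 -1 0 -7 0"}}

```text
time: 15.68
tool_pos: [627.3, -178.6, 178.9]
tcp_rot: [1.286, 1.568, 2.517]
contact_force: [0.4, -0.0, 0.3]
grip_width: 0.4
```

```bash
python3 st.py; python3 - <<'E'
from h import *
from plant import *
pose=(560,54.5,1.2305)
r=lambda x0,x1,y0,y1,z:[W(pose,x0,y0,z),W(pose,x1,y0,z),W(pose,x1,y1,z),W(pose,x0,y1,z)]
P=[(r(26+36*i,62+36*i,-30,30,58),(0,255,0)) for i in range(4)]+[(r(-3,33,-70,-60,52),(0,0,255))]
p=capture('top'); crop(p,(235,140,435,265),4,P,'pics/t10.png')
q=capture('scene'); crop(q,(165,165,400,280),3.4,[],'pics/s10.png')
E
```

```text
t 15.68 rail [-197.3 -141.2  178.9] rot [1.2864 1.568  2.5169] F [ 0.4 -0.   0.3] w 0.4
```

View pics/t10.png

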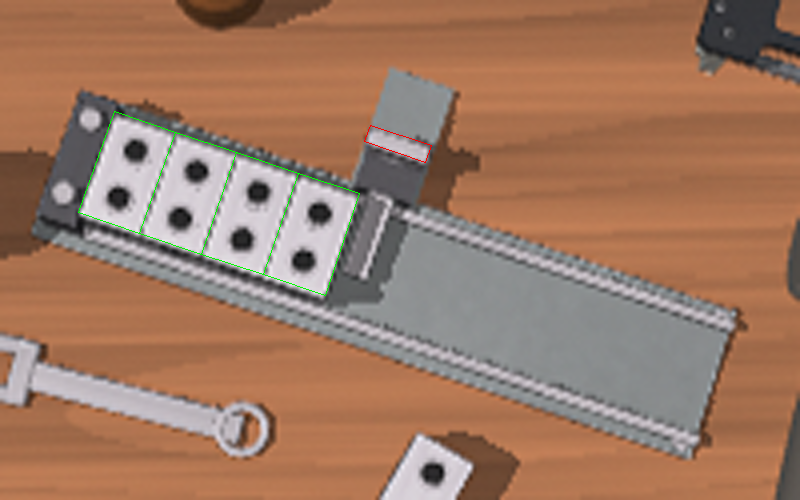

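View pics/s10.png

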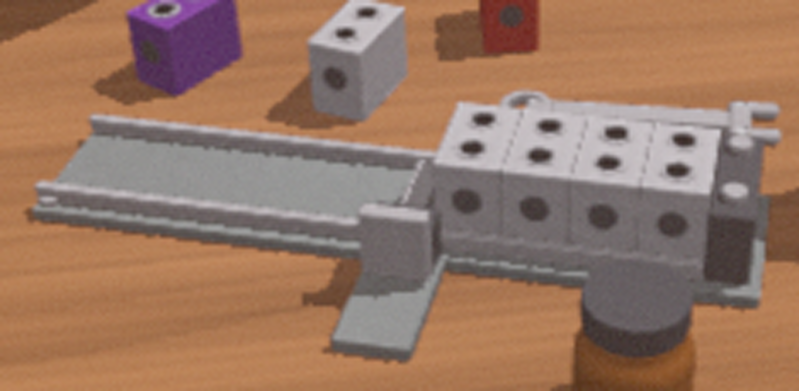

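The predicted home outlines match the slices, and the keeper plate lies on the outline for 50 mm in. Nothing else has moved, so I hand in.

```bash
python3 -c "
from plant import *
print(close_job())"
```

```text
the job is handed in; nothing more can be done
None
```

I pushed the four slices along the rail as one train with closed fingers until they met the end stop, where the force rose to about 28 N and the fingers stopped moving. I then pushed the keeper plate to its hard stop, at about 18 N along the push, backed off and handed the job in.

- **Row:** in the last top picture, all four slices fit the predicted home outlines. They are packed against the stop and upright in the channel.
- **Keeper:** its plate lies on the outline for 50 mm in, and the bolt closes the channel behind the row. By finger position the hard stop came about 1 mm short of the estimate, within the calibration error.
- **Other things:** the parts of the spare, wrench and jar in the final crops look where they started. The can was not in those crops, but the arm never went near it.
- **Arm and time:** the arm stood clear with no contact force at hand-in, at about 15.8 s of the 45 s.

No check failed. The one disagreement is that, at the start, the scene camera's overlay was about 2 mm off the top camera's, so I relied on the top view.

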